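# Push out bearing inserts and start the ultrasonic bath

### The arm

A 6-joint arm with a two-finger parallel gripper is mounted at the origin on the work surface. World frame = base frame: x ahead of the robot, y to its left, z up, the work surface at z = 0. Lengths are in m, angles in degrees, forces in N, time in s.
With the tool pointing down it reaches from about 0.325 to 0.85 m from the base axis. Payload 15.5 kg.
Tool frame: the origin (TCP) lies at the very end of the fingers, on their centre line; the grasp point (between the pads) lies arm.grip_depth behind it (arm.grip_depth is the distance from the TCP to the grasp point, in m); z points along the fingers, y is the direction in which the jaws open and shut (so a half turn about z gives the same grasp; the last joint's range is limited). The gripper opens to 91 mm and grips with 3 to 60 N. Pads are 32 mm wide; open, the fingers measure 118 mm over their backs; the gripper's body (76 mm by 178 mm) begins 60 mm behind the grasp point.
Start: joints at [-5.472, 28.281, 77.091, -0, 74.628, -5.472], TCP at [0.625, 0, 0.214] pointing down, gripper open.
Joint ranges: [-166.48, 166.48], [-47.26, 123.95], [12.59, 153.08], [-70.14, 250.14], [6.76, 159.57], [-176.63, 176.63]. Speed limits (degrees/s): [108.29, 108.29, 147.25, 172.46, 172.46, 172.46].

### API

Orientations are given as a 3x3 rotation matrix whose columns are the frame's x, y, z axes.
In Python, from rig import arm gives the robot as it stands. Calls block until the motion is done:
- arm.move_to(position, orientation): joint-space move of the TCP to a pose.
- arm.move_l(position, orientation=None, feed=0.15): straight line of the TCP; orientation=None keeps the orientation; feed is the mean speed in m/s.
- arm.move_joints(angles): joint-space move.
- arm.grip(opening): finger opening in m; the grip force is fixed at half the most; returns when the fingers have stopped.
- arm.sleep(seconds).
- arm.solve_ik(position, orientation): joint angles nearest the present ones, or None.
- arm.snapshot(name): name is "scene" or "side" or "wrist"; returns the picture (420x560x3 uint8, red, green, blue); there is no depth.
- arm.get_calibration(name): a dict with "intrinsics" (3x3 intrinsics, pixels), "k1" (the pictures are not rectified: a ray, as slopes to the right and down, at radius r is drawn at 1 + k1 r^2 times it, then the intrinsics apply), "cam_to_world" (4x4, takes a point from camera to world coordinates). Camera axes: x right, y down, z forward; pixel columns grow to the right and rows downward; lengths in m; the calibration is good to about 2 mm. A picture is of the moment at which its call begins: read the wrist's pose just before it. get_calibration takes no time and is no camera call; for the wrist camera it gives the pose at the moment of the call.
A pose or a line that the arm cannot do raises arm.Unreachable and nothing moves.
- arm.sign_off(): hands the job in, once; it reports no verdict.
Readings, each from a call of its own:
- arm.current_t(): time.
- arm.current_joint_positions(): joint angles.
- arm.current_dq(): joint speeds.
- arm.current_tau(): joint torques, N m.
- arm.current_ee_pos(): TCP position.
- arm.current_tool_rot(): TCP orientation.
- arm.current_force(): force on the tool from outside, world axes, zero at the start.
- arm.current_torque(): the same for the moment, N m.
- arm.current_width(): finger opening in m.
Only numpy, scipy, OpenCV 4.12 (cv2) and the standard library are available. Lean on these libraries where they do the work, as an engineer would, in place of code of your own. Each camera call takes 0.05 s, during which the arm holds its last target.

### The job

The stirrer bearing inserts need cleaning. Press each pale blue housing that still has its white insert straight down over the upright pin of the push-out stand so that the pin pokes the insert up out of the top, put every insert in the basket of the ultrasonic bath and stand every housing upright back on the grey mat (do not get inserts out any other way than on the pin). Only when all inserts are in the basket, turn the black timer knob until its yellow pointer is at the red mark on the dial; leave the flask, the jar and the green book undisturbed.

Things in the scene. Friction and masses are not known exactly. Their poses are not given: they have to be found in the camera images.
- mat: Grey flat rubber mat, fixed, 360 (its x) x 170 (its y) x 3 mm thick. Origin at the centre of its underside, on the bench.
- housing0: Pale blue square housing, loose, 50 x 50 mm, 34 mm tall, about 160 g. Origin: centre of its underside, z up, x and y along its sides. Round recess in its top, 31.5 mm across, 28 mm deep; an access hole 17 mm across goes through the 6 mm floor. It starts on the mat, with its own insert (same number) flush in the recess, or already empty if that insert is absent.
- housing1: Pale blue square housing, loose, 50 x 50 mm, 34 mm tall, about 160 g. Origin: centre of its underside, z up, x and y along its sides. Round recess in its top, 31.5 mm across, 28 mm deep; an access hole 17 mm across goes through the 6 mm floor. It starts on the mat, with its own insert (same number) flush in the recess, or already empty if that insert is absent.
- housing2: Pale blue square housing, loose, 50 x 50 mm, 34 mm tall, about 160 g. Origin: centre of its underside, z up, x and y along its sides. Round recess in its top, 31.5 mm across, 28 mm deep; an access hole 17 mm across goes through the 6 mm floor. It starts on the mat, with its own insert (same number) flush in the recess, or already empty if that insert is absent.
- insert0: White solid plastic bearing insert, a cylinder 30 mm across, 28 mm tall, about 50 g, grey dot on top. Origin: centre of its underside, z along its axis. It starts in the housing of the same number, top flush with the housing's, so it cannot be gripped until pushed up; a sliding fit, held only by its weight. Two or three of the three are present (else None).
- insert1: White solid plastic bearing insert, a cylinder 30 mm across, 28 mm tall, about 50 g, grey dot on top. Origin: centre of its underside, z along its axis. It starts in the housing of the same number, top flush with the housing's, so it cannot be gripped until pushed up; a sliding fit, held only by its weight. Two or three of the three are present (else None).
- insert2: White solid plastic bearing insert, a cylinder 30 mm across, 28 mm tall, about 50 g, grey dot on top. Origin: centre of its underside, z along its axis. It starts in the housing of the same number, top flush with the housing's, so it cannot be gripped until pushed up; a sliding fit, held only by its weight. Two or three of the three are present (else None).
- stand: Push-out stand: fixed dark steel plate 110 x 110 mm, 10 mm thick, lying on the bench, with an upright steel pin 12 mm across and 30 mm tall rising from its centre. Origin at the centre of its underside.
- pin_tip (a point): Tip of the stand's push-out pin, 40 mm above the bench. With a housing pressed right down over the pin onto the plate, its insert's underside rests on this tip and the insert stands 24 mm proud of the housing, its lowest 4 mm still in the recess.
- bath: White ultrasonic bath, fixed, 270 (its x) x 180 (its y) mm, 120 mm high. Origin at the centre of its underside. Its third towards -x (nearer the robot) is a flat control deck, 90 mm long, with the timer knob; the rest is the open tank with the basket.
- basket (a point): Centre of the basket's floor inside the bath, about 80 mm above the bench; axes as the bath's. The basket is open at the top, 166 (x) x 152 (y) mm inside, its rim 40 mm above its floor; fixed.
- timer (a joint): Angle of the timer knob, rad: grows as the knob turns clockwise seen from above; 0 when its pointer points along the bath's -x, end stop at 3.4. It stays where it is left (friction about 0.05 N m).
- timer_grip (a point): Point on the knob's upright axis at the height to grip it, 34 mm above the bath's deck. The black knob is a disc 42 mm across with an upright grip bar on it, 40 mm long, 14 mm wide, from 11 to 41 mm above the deck; the bar's length lies along the pointer's direction.
- pointer (a point): Tip of the knob's small yellow pointer, at the knob's foot, 30 mm from its axis.
- index (a point): The red mark on the dial around the knob, the point 30 mm from the knob's axis; fixed on the deck, at a different angle in each start. The knob is set when the pointer tip lies over this point.
- flask: Amber round flask standing in a cork ring (one piece, loose, 94 mm across, 146 mm tall), beyond the work. Origin at the centre of its underside. Leave alone.
- manual: Green closed book, loose, 110 x 160 x 30 mm, lying beyond the work. Origin at the centre of its underside. Leave alone.
- bottle: Amber jar with a blue cap, loose, 70 mm across, 130 mm tall, beyond the work. Origin at the centre of its underside. Leave alone.
Not all that is in view belongs to the job. Leave any brown or orange look-alike of the housing0 alone. What is shaped like the insert2 but orange is not meant.

How it is judged:
By the outcome, as a careful person would: the job done as asked, in the order asked, and still so for the second after the job is handed in, with the robot touching nothing.
Of insert0, insert1, insert2 only 2 to 3 are there at a start; the rules pass over those that are not, and their reading is None.
At some moment in a run one of housing0, housing1, housing2 may be knocked a few centimetres aside while the robot is not near it.
It also fails if it takes over 210 s, if anything falls off the work surface, if the arm or the gripper's body presses on something with over 40 N, if the wrist force passes 120 N, or if a joint passes its speed limit or range.

## Working session

There is one attempt and no reset: what is moved stays moved. The work goes in short steps, each a Python script; the robot and the scene stay as the last script left them, time stands still between calls to the robot, and variables do not carry over. Pictures are saved under pics/ and viewed, and the job is handed in when it is done.

```bash
mkdir -p pics; ls; python3 - <<'E'
from rig import arm
import cv2
for n in ("scene","side","wrist"):
    c=arm.get_calibration(n); print(n,c)
    cv2.imwrite(f"pics/{n}0.png",arm.snapshot(n)[:,:,::-1])
print(arm.grip_depth,arm.current_t(),arm.current_tool_rot())
E
```

```text
pics
scene {'intrinsics': array([[490.01072942,   0.        , 285.18453678],
       [  0.        , 490.01072942, 205.68253924],
       [  0.        ,   0.        ,   1.        ]]), 'k1': -0.04538696818572994, 'cam_to_world': array([[-0.32656282,  0.65616796, -0.6802943 ,  1.28091591],
       [ 0.94517441,  0.22561881, -0.23609633,  0.19610544],
       [-0.00143166, -0.72009705, -0.69387188,  0.85501664],
       [ 0.        ,  0.        ,  0.        ,  1.        ]])}
side {'intrinsics': array([[423.98827217,   0.        , 280.43833951],
       [  0.        , 423.98827217, 213.1886451 ],
       [  0.        ,   0.        ,   1.        ]]), 'k1': -0.05803736121328257, 'cam_to_world': array([[ 0.72808718, -0.514242  ,  0.45325955,  0.14291096],
       [-0.68545318, -0.53985222,  0.48858317, -0.53271566],
       [-0.00655681, -0.66641935, -0.74554829,  0.81373819],
       [ 0.        ,  0.        ,  0.        ,  1.        ]])}
wrist {'intrinsics': array([[316.63263629,   0.        , 279.63188791],
       [  0.        , 316.63263629, 210.18521326],
       [  0.        ,   0.        ,   1.        ]]), 'k1': -0.05378630195681283, 'cam_to_world': array([[ 9.99999336e-01,  3.27803832e-04, -1.10520487e-03,
         6.25399378e-01],
       [ 4.60735556e-05, -9.69317553e-01, -2.45811877e-01,
         6.84765038e-02],
       [-1.15187256e-03,  2.45811663e-01, -9.69316924e-01,
         3.84207178e-01],
       [ 0.00000000e+00,  0.00000000e+00,  0.00000000e+00,
         1.00000000e+00]])}
0.0188 0.15 [[ 3.17266419e-05  9.99999553e-01 -9.44638065e-04]
 [ 9.99999997e-01 -3.16619705e-05  6.84764542e-05]
 [ 6.84465145e-05 -9.44640235e-04 -9.99999551e-01]]
```

View pics/scene0.png

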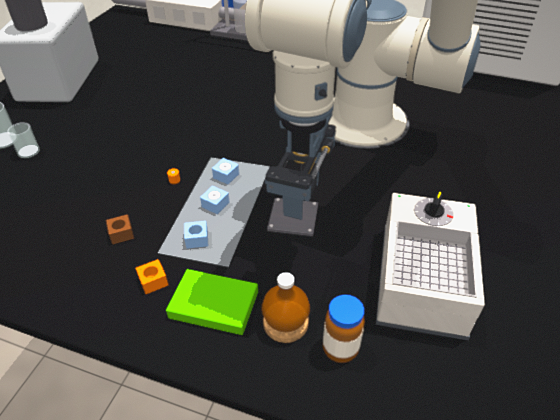

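View pics/side0.png

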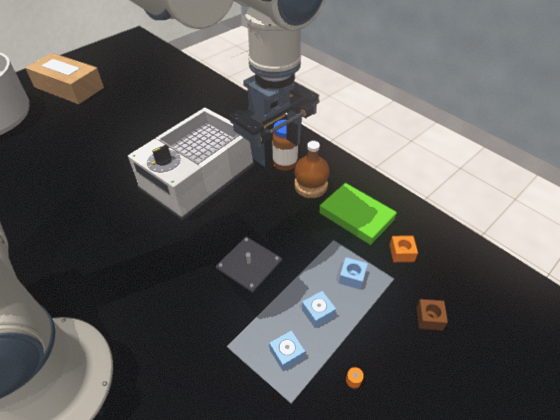

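View pics/wrist0.png

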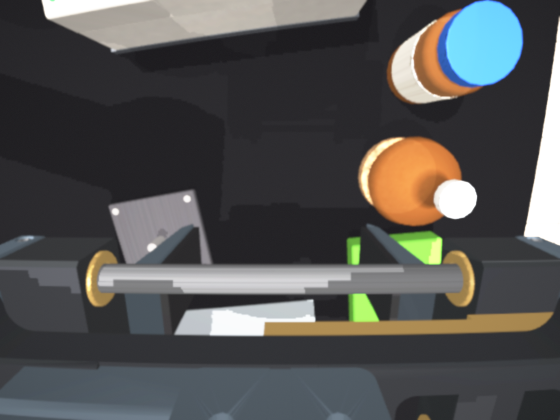

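```bash
cat > h.py <<'E'
from rig import arm
import numpy as np, cv2
def snap(n,save=None):
    c=arm.get_calibration(n); im=arm.snapshot(n)
    if save: cv2.imwrite(f"pics/{save}.png",im[:,:,::-1])
    return im,c
def cast(px,c,z):
    px=np.asarray(px,float).reshape(-1,1,2)
    u=cv2.undistortPoints(px,c["intrinsics"],np.array([c["k1"],0,0,0.])).reshape(-1,2)
    T=c["cam_to_world"]; d=np.c_[u,np.ones(len(u))]@T[:3,:3].T; o=T[:3,3]
    return o+d*((z-o[2])/d[:,2])[:,None]
def proj(P,c):
    T=c["cam_to_world"]; p=(np.atleast_2d(P)-T[:3,3])@T[:3,:3]; u=p[:,:2]/p[:,2:]
    r2=(u**2).sum(1,keepdims=True); u=u*(1+c["k1"]*r2); K=c["intrinsics"]
    return u*[K[0,0],K[1,1]]+K[:2,2]
def down(a):
    """tool down; jaw axis (tool y) at angle a deg from world x"""
    a=np.radians(a); y=np.array([np.cos(a),np.sin(a),0]); z=np.array([0,0,-1.]); return np.c_[np.cross(y,z),y,z]
def blobs(mask,amin=60):
    mask=cv2.morphologyEx(mask.astype(np.uint8)*255,cv2.MORPH_OPEN,np.ones((2,2),np.uint8))
    cs,_=cv2.findContours(mask,cv2.RETR_EXTERNAL,cv2.CHAIN_APPROX_NONE)
    return [k for k in cs if cv2.contourArea(k)>=amin]
def hsv(im): return cv2.cvtColor(im,cv2.COLOR_RGB2HSV)
E
python3 - <<'E'
from h import *
for n,a in (("scene",0),("side",0)):
    im,c=snap(n); H=hsv(im); h,s,v=[H[...,i].astype(int) for i in range(3)]
    for name,m,z in (("blue",(h>95)&(h<115)&(s>60)&(v>110),.037),("yellow",(h>24)&(h<34)&(s>150)&(v>120),.125),("red",((h<5)|(h>175))&(s>150)&(v>100),.12)):
        for k in blobs(m,8 if name!="blue" else 60):
            M=cv2.moments(k); ctr=(M['m10']/M['m00'],M['m01']/M['m00']); print(n,name,np.round(ctr),cv2.contourArea(k),np.round(cast(ctr,c,z)[0],3))
    big=cv2.resize(im[130:400] if n=="side" else im[140:290,90:490],None,fx=1.4 if n=="side" else 2,fy=1.4 if n=="side" else 2,interpolation=cv2.INTER_CUBIC)
    cv2.imwrite(f"pics/{n}1.png",big[:,:,::-1])
im,c=snap("scene")
cv2.imwrite("pics/knob1.png",cv2.resize(im[180:240,390:490],None,fx=6,fy=6,interpolation=cv2.INTER_CUBIC)[:,:,::-1])
E
```

```text
scene blue [347. 311.] 903.5 [0.723 0.131 0.037]
scene blue [197. 242.] 215.5 [ 0.655 -0.229  0.037]
scene blue [196. 230.] 105.5 [ 0.622 -0.249  0.037]
scene blue [216. 205.] 241.0 [ 0.532 -0.241  0.037]
scene blue [226. 176.] 224.0 [ 0.425 -0.261  0.037]
scene yellow [440. 196.] 10.0 [0.424 0.259 0.125]
side blue [288. 351.] 834.0 [ 0.383 -0.291  0.037]
side blue [319. 310.] 734.0 [ 0.491 -0.271  0.037]
side blue [354. 274.] 590.5 [ 0.61  -0.263  0.037]
side blue [282. 132.] 82.0 [0.841 0.207 0.037]
```

View pics/side1.png

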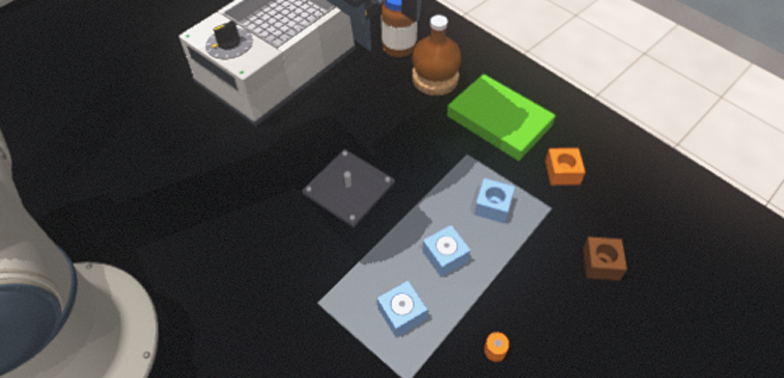

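View pics/knob1.png

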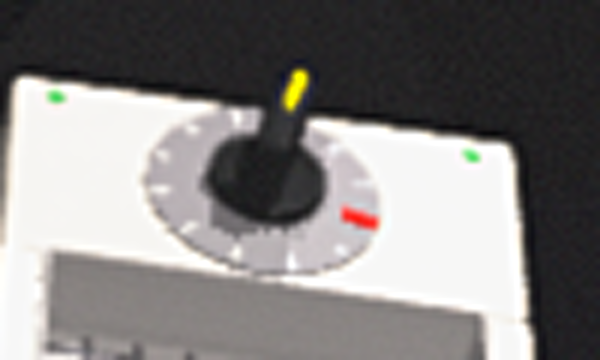

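```bash
python3 - <<'E'
from h import *
im,c=snap("side"); print(np.round(cast([[287.,348],[319,306],[354,269]],c,.037),3)); print(cast([[249.,263]],c,.01), "pin",cast([[248.5,254.5]],c,.04))
im,c=snap("wrist")
arm.move_to([.43,-.30,.22],down(0)); im,c=snap("wrist","w1"); print(arm.current_t())
arm.move_to([.53,-.09,.22],down(0)); im,c=snap("wrist","w2"); print(arm.current_t())
E
```

```text
[[ 0.386 -0.285  0.037]
 [ 0.497 -0.265  0.037]
 [ 0.619 -0.255  0.037]]
[[ 0.47353484 -0.06813386  0.01      ]] pin [[ 0.47552017 -0.06695452  0.04      ]]
1.7917
2.7667
```

View pics/w1.png

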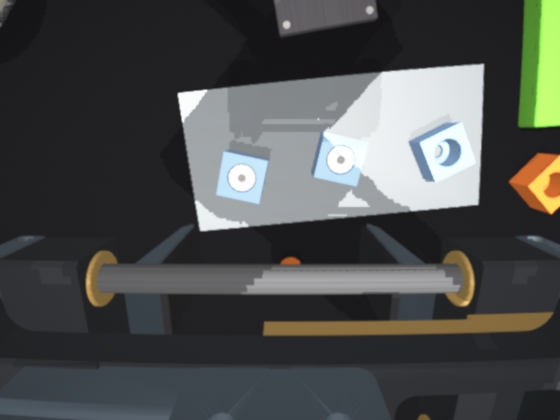

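View pics/w2.png

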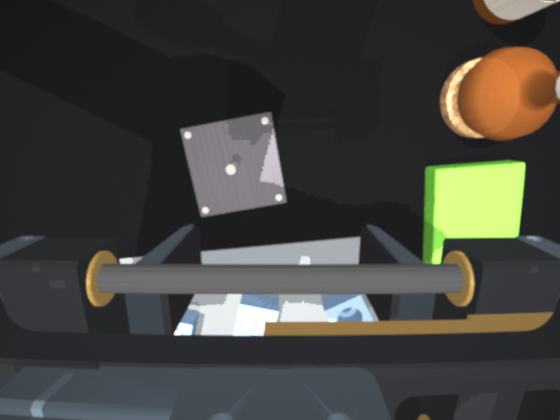

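```bash
python3 - <<'E'
from h import *
arm.move_to([.53,.18,.33],down(0)); im,c=snap("wrist","w3"); print(arm.current_t())
np.save("w3c.npy",c,allow_pickle=True)
E
```

```text
3.9417
```

View pics/w3.png

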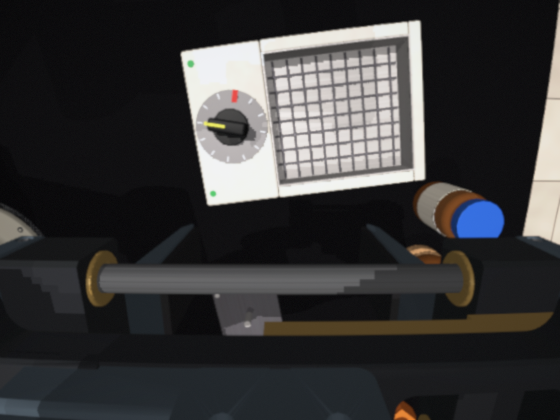

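```bash
python3 - <<'E'
from h import *
c=np.load("w3c.npy",allow_pickle=True).item()
P=cast([[182.,51],[420,21],[424,181],[208,205]],c,.12); print(np.round(P,3)); ctr=P.mean(0); ax=(P[1]-P[0]+P[2]-P[3]); print("bath",ctr,np.degrees(np.arctan2(ax[1],ax[0])),[np.linalg.norm(P[i]-P[(i+1)%4]) for i in range(4)])
im=cv2.imread("pics/w3.png")[:,:,::-1].copy();H=hsv(im);h,s,v=[H[...,i].astype(int) for i in range(3)]
m=((h<6)|(h>174))&(s>120)&(v>100); m[:, 260:]=0;m[150:]=0
ks=blobs(m,4); k=max(ks,key=cv2.contourArea);q=np.array(k.reshape(-1,2).mean(0));red=cast(q,c,.12)[0]
m=(h>22)&(h<36)&(s>120)&(v>100); m[:,260:]=0;m[200:]=0
k=max(blobs(m,4),key=cv2.contourArea).reshape(-1,2); print(q,k.min(0),k.max(0))
print("red",red); print("dial",cast([[232.,126]],c,.12))
cv2.imwrite("pics/knob3.png",cv2.resize(im[75:180,180:280],None,fx=5,fy=5,interpolation=cv2.INTER_CUBIC)[:,:,::-1])
# pin & housings close views
arm.move_to([.475,-.105,.19],down(0)); im,c=snap("wrist","pin"); np.save("pinc.npy",c,allow_pickle=True)
print(arm.current_ee_pos())
arm.move_to([.386,-.325,.19],down(0)); im,c=snap("wrist","h1"); np.save("h1c.npy",c,allow_pickle=True)
print(arm.current_ee_pos(),arm.current_t())
E
```

```text
[[0.421 0.334 0.12 ]
 [0.686 0.366 0.12 ]
 [0.707 0.187 0.12 ]
 [0.442 0.157 0.12 ]]
bath [0.56406659 0.26132183 0.12      ] 6.6746218935497055 [np.float64(0.2662779637929931), np.float64(0.18022069674071284), np.float64(0.2670922653619727), np.float64(0.1781844698538065)]
[235.07407407  96.7037037 ] [206 123] [225 129]
red [0.47958698 0.28461309 0.12      ]
dial [[0.47498505 0.25195419 0.12      ]]
[ 0.47581459 -0.1044308   0.19050029]
[ 0.38675368 -0.32376047  0.19002984] 6.2083
```

View pics/pin.png

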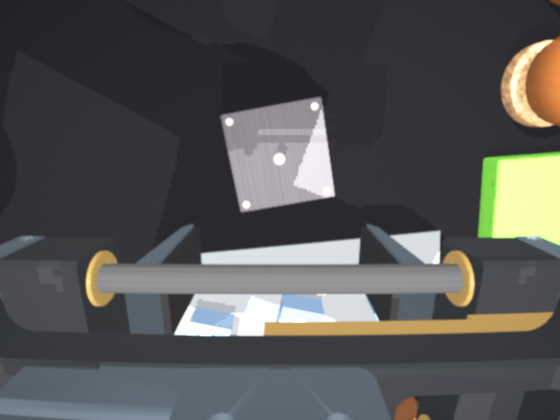

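View pics/h1.png

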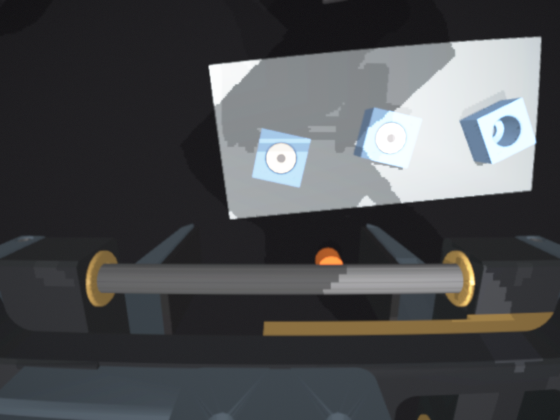

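View pics/knob3.png

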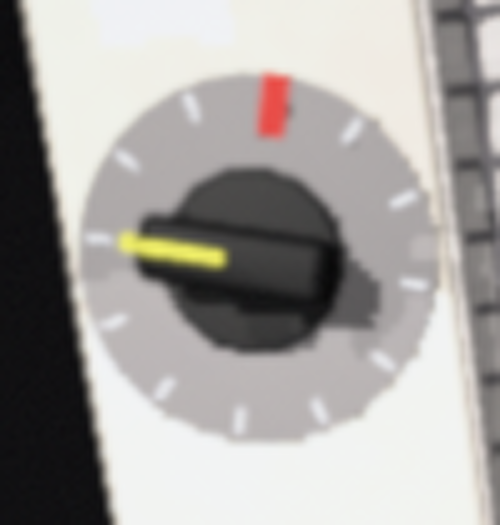

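```bash
cat >> h.py <<'E'
def cen(k):
    M=cv2.moments(k); return np.array([M['m10']/M['m00'],M['m01']/M['m00']])
def housings(im,c,z=.037):
    """list of (top centre, side angle deg in (-45,45]) from blue blobs"""
    H=hsv(im);h,s,v=[H[...,i].astype(int) for i in range(3)]
    m=(h>95)&(h<118)&(s>50)&(v>90)
    out=[]
    for k in blobs(m,400):
        hu=cv2.convexHull(k); W=cast(hu.reshape(-1,2),c,z)[:,:2]
        (cx,cy),(w,l),a=cv2.minAreaRect((W*1000).astype(np.float32))
        out.append((cen(k).round(),np.array([cx,cy])/1000,(a+45)%90-45,w,l))
    return out
def disc(im,near,R=18):
    """white insert-top centroid near pixel"""
    H=hsv(im);s,v=H[...,1].astype(int),H[...,2].astype(int)
    m=((s<40)&(v>150)); y,x=np.mgrid[:420,:560]; m&=(np.hypot(x-near[0],y-near[1])<R)
    ks=blobs(m,40); k=max(ks,key=cv2.contourArea); return cen(cv2.convexHull(k)),cv2.contourArea(cv2.convexHull(k))
E
python3 - <<'E'
from h import *
im=cv2.imread("pics/pin.png")[:,:,::-1].copy(); c=np.load("pinc.npy",allow_pickle=True).item()
d,a=disc(im,(279,159),10); print("pin",d,a,cast(d,c,.04))
sc=cast([[229.,122],[315,106],[327,191],[246,205]],c,.012); print("screws",sc.mean(0))
im=cv2.imread("pics/h1.png")[:,:,::-1].copy(); c=np.load("h1c.npy",allow_pickle=True).item()
for o in housings(im,c): print(o)
for p in ((281,158),(391,138)):
    d,a=disc(im,p); print(d,a,cast(d,c,.037))
E
```

```text
pin [280. 160.] 284.0 [[ 0.47670661 -0.06551281  0.04      ]]
screws [ 0.47593996 -0.06502083  0.012     ]
(array([ 33., 409.]), array([ 0.06014079, -0.61561011]), -0.08554840087890625, 25.823392868041992, 118.91423797607422)
(array([282., 158.]), array([ 0.38920566, -0.28393066]), -12.10906982421875, 50.6968879699707, 50.450294494628906)
(array([510., 132.]), array([ 0.62327991, -0.25424049]), 5.944474697113037, 24.645511627197266, 31.637537002563477)
(array([369., 129.]), array([ 0.47642487, -0.25714413]), -20.20166778564453, 51.82759475708008, 21.837743759155273)
(array([480., 133.]), array([ 0.60826306, -0.25603293]), 27.3255558013916, 59.91398620605469, 55.08318328857422)
[281.5547602  158.66523503] 698.5 [[ 0.38910513 -0.28373946  0.037     ]]
[392.0046608  139.07767996] 965.5 [[ 0.50037501 -0.26369452  0.037     ]]
```

```bash
cat >> h.py <<'E'
def at(p,z): return [p[0],p[1],z]
def st(m=""): print(m,"t",round(arm.current_t(),1),"ee",np.round(arm.current_ee_pos(),4),"w",round(arm.current_width(),4),"F",np.round(arm.current_force(),1))
def pick_housing(p,a1,a2):
    """squeeze along a1, release, then grip along a2"""
    arm.grip(.08)
    arm.move_to(at(p,.10),down(a1)); arm.move_l(at(p,.008),feed=.12); arm.grip(.03); st("sq")
    arm.grip(.07); arm.move_l(at(p,.07),feed=.15); arm.move_to(at(p,.07),down(a2)); arm.move_l(at(p,.008),feed=.12); arm.grip(.03); st("grip")
E
python3 - <<'E'
from h import *
print(arm.solve_ik(at((.389,-.284),.05),down(78)),arm.solve_ik(at((.389,-.284),.05),down(-12)))
pick_housing((.389,-.2838),78,-12)
arm.move_l([.389,-.2838,.13]); st("up"); arm.move_to([.40,-.25,.2],down(-12)); im,c=snap("wrist","c1");snap("scene","c1s"); snap("side","c1d")
E
```

```text
[-4.32405499e+01  3.11458909e+01  1.06906781e+02 -2.54444375e-14
  4.19473278e+01 -1.21240550e+02] [-4.32405499e+01  3.11458909e+01  1.06906781e+02 -2.54444375e-14
  4.19473278e+01 -3.12405499e+01]
sq t 9.3 ee [ 0.3891 -0.2838  0.0082] w 0.0502 F [-0.5  1.6  6.1]
grip t 13.0 ee [ 0.3891 -0.2839  0.0085] w 0.0496 F [-2.3  1.3  8.3]
up t 13.9 ee [ 0.3886 -0.2835  0.1293] w 0.0502 F [-0.4 -0.1 -3.1]
```

View pics/c1d.png

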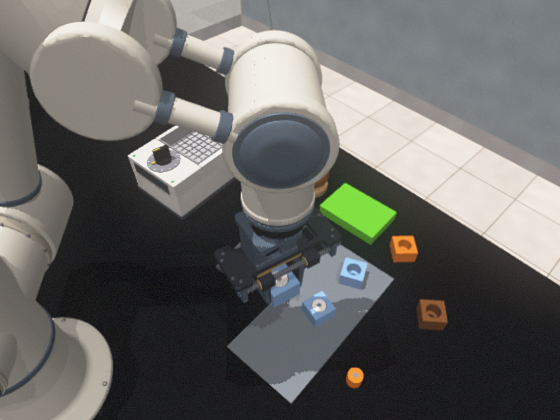

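```bash
cat >> h.py <<'E'
PIN=np.array([.4762,-.0652])
def press(a,pin,zend=.0152):
    arm.move_to(at(pin,.12),down(a)); arm.sleep(.3); arm.move_l(at(pin,.052),feed=.1); arm.sleep(.2); F0=np.array(arm.current_force()); st("above")
    for z in (.046,.044,.042,.040,.036,.030,.024,.019,zend):
        arm.move_l(at(pin,z),feed=.04); F=np.array(arm.current_force())-F0
        print(z,np.round(F,1),np.round(arm.current_ee_pos(),4))
        if F[2]>12 and z>zend+.002: print("STOP"); return False
    return True
E
python3 - <<'E'
from h import *
arm.move_l([.45,-.15,.2],down(-12),feed=.25)
print(press(-12,PIN)); snap("side","p1d"); snap("scene","p1s"); snap("wrist","p1w"); st()
E
python3 -c "
import cv2,numpy as np
a=cv2.imread('pics/p1d.png')[180:330,170:370];b=cv2.imread('pics/p1s.png')[140:290,200:400]
cv2.imwrite('pics/p1.png',np.hstack([cv2.resize(a,None,fx=2,fy=2),cv2.resize(b,None,fx=2,fy=2)]))"
```

```text
above t 17.0 ee [ 0.4765 -0.0653  0.0525] w 0.0495 F [-0.3  0.1 -2.7]
0.046 [ 0.6 -1.5  1. ] [ 0.476  -0.0652  0.0457]
0.044 [ 0.3 -0.1  1.2] [ 0.4761 -0.0652  0.0439]
0.042 [-0.1  0.3 -0.1] [ 0.4761 -0.0652  0.0419]
0.04 [ 0.1  0.1 -0.3] [ 0.4761 -0.0652  0.0399]
0.036 [-0.   0.6  0.8] [ 0.476  -0.0651  0.0358]
0.03 [ 0.7 -0.5  1.6] [ 0.476  -0.0651  0.0297]
0.024 [ 0.1 -0.3  1.2] [ 0.476  -0.0651  0.0237]
0.019 [0.3 0.7 0.7] [ 0.476  -0.0652  0.0188]
0.0152 [ 1.3 -0.5  0.7] [ 0.4763 -0.0652  0.0151]
True
 t 19.5 ee [ 0.4762 -0.0652  0.0151] w 0.0498 F [ 0.5 -0.3 -2.3]
```

View pics/p1.png

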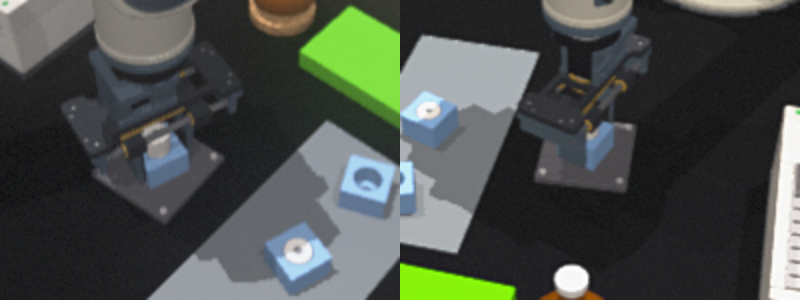

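```bash
python3 - <<'E'
from h import *
F0=arm.current_force()[2]
for z in (.0145,.014,.0135,.013):
    arm.move_l(at(PIN,z),feed=.03); arm.sleep(.1); f=arm.current_force()[2]-F0; print(z,round(f,1),arm.current_ee_pos()[2])
    if f>4: break
arm.grip(.07); st("rel")
arm.move_l(at(PIN,.0475),feed=.1); arm.sleep(.1); arm.grip(.02); st("ins"); snap("side","i1d")
arm.move_l(at(PIN,.15),feed=.12); st("up"); snap("side","i1e")
E
python3 -c "
import cv2,numpy as np
a=cv2.imread('pics/i1d.png')[180:330,170:370];b=cv2.imread('pics/i1e.png')[130:280,170:370]
cv2.imwrite('pics/i1.png',np.hstack([cv2.resize(a,None,fx=2,fy=2),cv2.resize(b,None,fx=2,fy=2)]))"
```

```text
0.0145 18.5 0.015031322345663112
rel t 20.4 ee [ 0.4762 -0.0652  0.0144] w 0.0701 F [ 0.6 -0.8  0.1]
ins t 21.7 ee [ 0.4762 -0.0652  0.0475] w 0.0288 F [-0.1 -0.7 -0.3]
up t 22.7 ee [ 0.4758 -0.0651  0.1494] w 0.0295 F [ 0.6  0.6 -0.9]
```

View pics/i1.png

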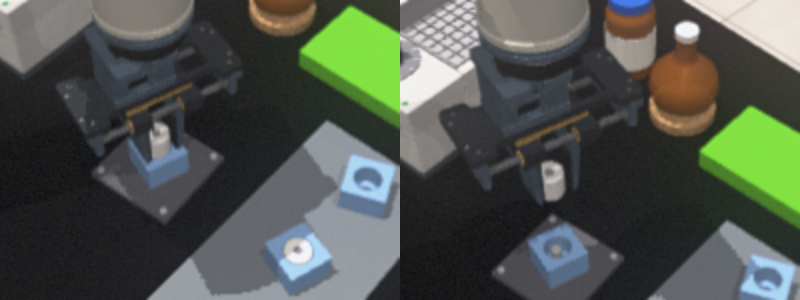

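```bash
cat >> h.py <<'E'
BATH=np.array([.564,.2613]); BYAW=6.7
def bathpt(x,y):
    a=np.radians(BYAW); return BATH+np.array([[np.cos(a),-np.sin(a)],[np.sin(a),np.cos(a)]])@[x,y]
def drop(x,y,pins=.0075):
    p=bathpt(x,y); arm.move_l(list(arm.current_ee_pos()[:2])+[.2],feed=.2)
    arm.move_to(at(p,.21),down(BYAW)); arm.sleep(.2); arm.move_l(at(p,.105),feed=.12); F0=arm.current_force()[2]
    for z in (.098,.094,.091,.089,.087):
        arm.move_l(at(p,z),feed=.04); arm.sleep(.08); f=arm.current_force()[2]-F0; print(z,round(f,1))
        if f>3: break
    arm.grip(.05); arm.move_l(at(p,.21),feed=.15); st("dropped")
E
python3 - <<'E'
from h import *
c=np.load("w3c.npy",allow_pickle=True).item(); print(cast([[343.,113]],c,.08),bathpt(45,0) if 0 else bathpt(.045,0))
drop(.070,.035)
snap("scene","d1s"); snap("side","d1d")
p=bathpt(.06,-.03); arm.move_to(at(p,.28),down(0)); snap("wrist","d1w"); st()
E
```

```text
[[0.61152213 0.26858967 0.08      ]] [0.60869268 0.26655018]
0.098 0.1
0.094 1.0
0.091 0.4
0.089 0.7
0.087 20.5
dropped t 29.1 ee [0.6289 0.304  0.209 ] w 0.0504 F [-0.4  0.3 -0.1]
 t 29.7 ee [0.6268 0.2384 0.2793] w 0.0498 F [ 0.8 -0.5 -0.8]
```

View pics/d1w.png

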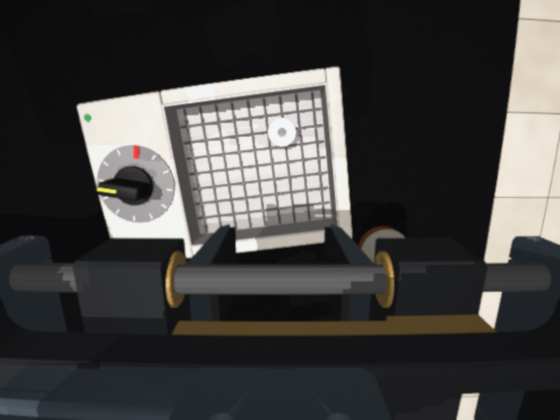

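View pics/d1s.png

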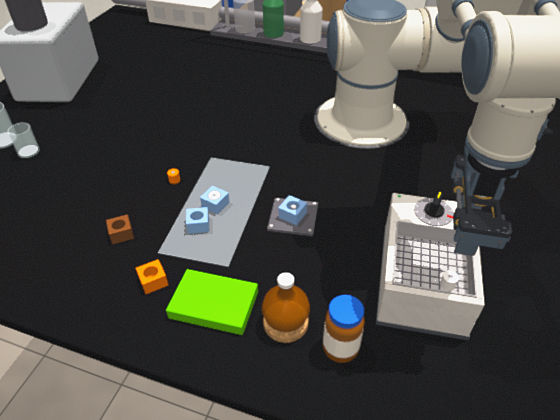

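```bash
cat >> h.py <<'E'
def back(a,p,a2,zp=.0160):
    arm.grip(.075); arm.move_to(at(PIN,.13),down(a)); arm.sleep(.2); arm.move_l(at(PIN,zp),feed=.15); arm.grip(.03); st("g")
    arm.move_l(at(PIN,.14),feed=.15); arm.move_to(at(p,.12),down(a2)); arm.sleep(.2); arm.move_l(at(p,.02),feed=.12)
    arm.move_l(at(p,zp-.010+.003+.0007),feed=.03); arm.sleep(.1); st("on mat"); arm.grip(.07); arm.move_l(at(p,.12),feed=.15)
E
python3 - <<'E'
from h import *
arm.move_to([.52,.1,.25],down(-12))
back(-12,(.389,-.284),-12)
arm.move_to([.50,-.325,.19],down(0)); arm.sleep(.2); im,c=snap("wrist","h2"); np.save("h2c.npy",c,allow_pickle=True); snap("side","h2d"); snap("scene","h2s"); st()
for o in housings(im,c): print(o)
E
```

```text
g t 33.5 ee [ 0.4764 -0.0653  0.0164] w 0.0501 F [0.1 0.7 7.6]
on mat t 37.2 ee [ 0.389  -0.284   0.0096] w 0.0499 F [ 0.5  0.2 -1.5]
 t 39.6 ee [ 0.4994 -0.3249  0.1897] w 0.0702 F [0.1 0.2 0. ]
(array([177., 160.]), array([ 0.39393329, -0.28501782]), -12.056571960449219, 52.871673583984375, 57.5436897277832)
(array([280., 137.]), array([ 0.49987402, -0.26347644]), -12.517097473144531, 50.66718673706055, 50.72311782836914)
```

View pics/h2.png

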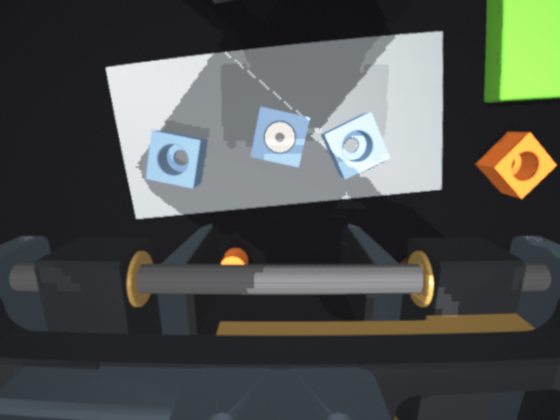

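```bash
python3 - <<'E'
from h import *
im,c=snap("wrist"); d,a=disc(im,(280,137)); q=cast(d,c,.037)[0]; print(d,a,q)
p=(q[:2]+np.array([.49987,-.26348]))/2; A=77.5; print(p)
arm.move_to(at(p,.10),down(A)); arm.sleep(.2); arm.move_l(at(p,.008),feed=.12); arm.grip(.03); st("grip")
arm.move_l(at(p,.13)); arm.move_to([.49,-.17,.16],down(A))
if press(A,PIN):
    F0=arm.current_force()[2]
    arm.move_l(at(PIN,.0145),feed=.03); arm.sleep(.1); print(arm.current_force()[2]-F0)
    arm.grip(.07); arm.move_l(at(PIN,.0475),feed=.1); arm.sleep(.1); arm.grip(.02); st("ins")
    arm.move_l(at(PIN,.15),feed=.12); st("up")
snap("side","i2")
E
```

```text
[279.56273408 137.23759363] 712.0 [ 0.49981669 -0.26323582  0.037     ]
[ 0.49984335 -0.26335791]
grip t 42.4 ee [ 0.5001 -0.2634  0.0085] w 0.0499 F [0.1 0.8 6.7]
above t 45.7 ee [ 0.4766 -0.0653  0.0525] w 0.0498 F [ 0.3 -0.2 -2.5]
0.046 [ 0.6 -0.7  0.5] [ 0.476  -0.0652  0.0457]
0.044 [-0.2 -0.2 -0.4] [ 0.4761 -0.0652  0.0439]
0.042 [ 0.6 -0.9  0.4] [ 0.4761 -0.0652  0.0419]
0.04 [0.1 0.2 0.5] [ 0.4761 -0.0652  0.0399]
0.036 [0.4 0.3 1.2] [ 0.4761 -0.0652  0.0358]
0.03 [0.8 0.2 1.2] [ 0.476  -0.0652  0.0297]
0.024 [-0.5  0.4  1.4] [ 0.476  -0.0651  0.0237]
0.019 [0.1 0.5 1.5] [ 0.476  -0.0652  0.0188]
0.0152 [-0.1  0.6  1.5] [ 0.4763 -0.0652  0.0151]
17.792868661575433
ins t 50.2 ee [ 0.4762 -0.0652  0.0475] w 0.0292 F [ 0.6 -0.4 -0.4]
up t 51.2 ee [ 0.4758 -0.0651  0.1494] w 0.0295 F [0.2 0.7 0. ]
```

View pics/i2.png

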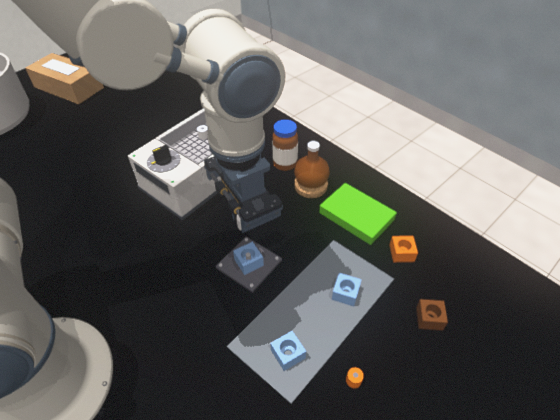

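```bash
python3 - <<'E'
from h import *
drop(.055,-.030)
arm.move_to([.52,.1,.25],down(77.5))
back(77.5,(.478,-.268),77.5)
arm.move_to([.49,-.325,.20],down(0)); arm.sleep(.2); snap("wrist","h3"); snap("scene","h3s")
p=bathpt(-.09,0); arm.move_to([p[0],p[1]-.05,.29],down(0)); arm.sleep(.3); im,c=snap("wrist","k3"); np.save("k3c.npy",c,allow_pickle=True); st()
E
```

```text
0.098 0.4
0.094 -0.3
0.091 0.9
0.089 2.0
0.087 19.3
dropped t 57.8 ee [0.6216 0.2378 0.209 ] w 0.0498 F [ 0.5 -0.2 -0.4]
g t 62.1 ee [ 0.4764 -0.0653  0.0164] w 0.05 F [-0.8  0.3  7.3]
on mat t 65.7 ee [ 0.4779 -0.268   0.0096] w 0.0501 F [-0.1  0.4 -2.1]
 t 70.9 ee [0.4747 0.2006 0.2899] w 0.0701 F [ 0.6  1.1 -0.4]
```

View pics/h3.png

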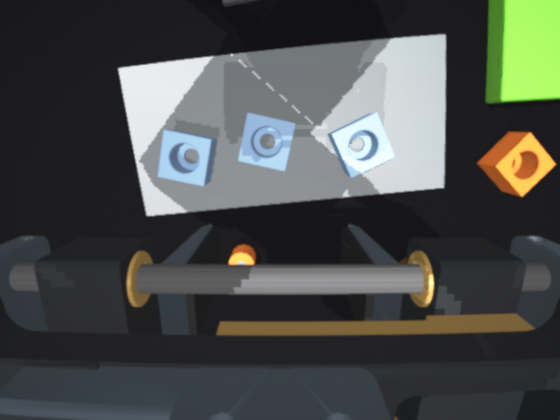

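View pics/k3.png

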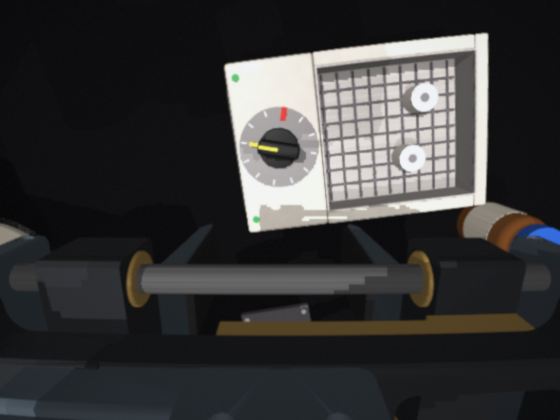

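View pics/h3s.png

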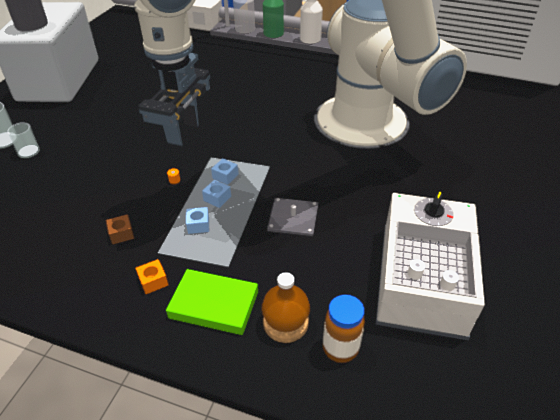

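```bash
python3 - <<'E'
from h import *
im=cv2.imread("pics/k3.png")[:,:,::-1].copy(); c=np.load("k3c.npy",allow_pickle=True).item()
cv2.imwrite("pics/k3z.png",cv2.resize(im[98:196,230:330],None,fx=6,fy=6,interpolation=cv2.INTER_CUBIC)[:,:,::-1])
H=hsv(im);h,s,v=[H[...,i].astype(int) for i in range(3)]
m=(v<200)&(v>0); m[:100]=0;m[195:]=0;m[:,:236]=0;m[:,322:]=0
y,x=np.mgrid[:420,:560]; m=((v<195)&(np.hypot(x-279,y-146)<44)); k=max(blobs(m),key=cv2.contourArea); k=cv2.convexHull(k)
W=cast(k.reshape(-1,2),c,.12)[:,:2]; (cx,cy),r=cv2.minEnclosingCircle((W*1000).astype(np.float32)); print("dial",cx,cy,r)
A=np.c_[2*W,np.ones(len(W))]; s_=np.linalg.lstsq(A,(W**2).sum(1),rcond=None)[0]; print("fit",s_[:2],np.sqrt(s_[2]+s_[0]**2+s_[1]**2))
print("expected", bathpt(-.09,0))
m=((h<6)|(h>174))&(s>120)&(v>100); m[:, 320:]=0;m[150:]=0
k=max(blobs(m,4),key=cv2.contourArea); print("red",k.reshape(-1,2).min(0),k.reshape(-1,2).max(0), cast(cen(k),c,.12))
m=(h>22)&(h<36)&(s>120)&(v>100);m[:,320:]=0;m[200:]=0
pt=np.argwhere(m)[:,::-1]; print(pt.min(0),pt.max(0)); print(cv2.fitLine(pt.astype(np.float32),cv2.DIST_L2,0,.01,.01).ravel())
E
```

```text
dial 477.7672424316406 249.8112030029297 44.04498291015625
fit [0.4760102  0.25003957] 0.04174196268001211
expected [0.47461464 0.25079963]
red [281 108] [287 121] [[0.48004708 0.28453557 0.12      ]]
[250 142] [277 151]
[9.7213221e-01 2.3443341e-01 2.6404761e+02 1.4708730e+02]
```

View pics/k3z.png

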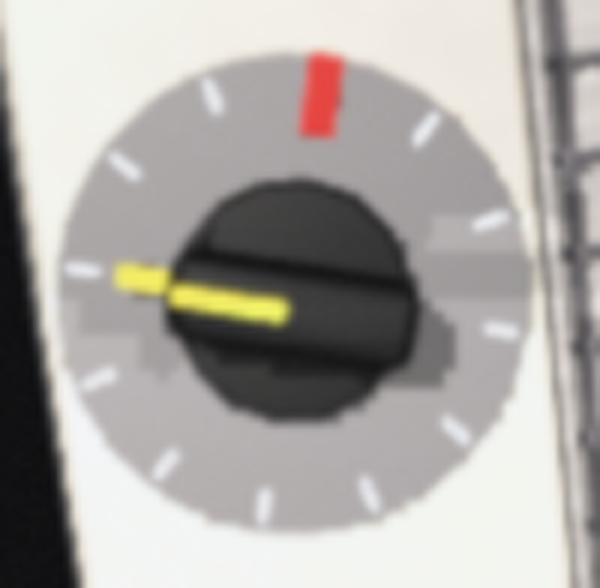

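```bash
python3 - <<'E'
from h import *
c=np.load("k3c.npy",allow_pickle=True).item()
z=lambda a: np.array(a,float)/6+[230,98]-.4
ctr=cast(z([296,292]),c,.12)[0]; print(ctr)
ang=lambda v: np.degrees(np.arctan2(v[1],v[0]))
for n,q,h in (("redin",(318,137),.12),("redout",(327,55),.12),("ptr tip",(115,276),.123),("ptr mid",(140,279),.123)):
    P=cast(z(q),c,h)[0]; print(n,P,ang((P-ctr)[:2]),np.linalg.norm((P-ctr)[:2]))
S=cast([z((170,295)),z((290,310))],c,.161); print("stripe",S,ang((S[0]-S[1])[:2]))
E
```

```text
[0.47456881 0.2522743  0.12      ]
redin [0.47840866 0.27877551 0.12      ] 81.75559609247578 0.026777947286772994
redout [0.47993478 0.29245819 0.12      ] 82.39399408349922 0.040540574370514004
ptr tip [0.44297762 0.25522525 0.123     ] 174.6634723357621 0.031728724083965335
ptr mid [0.44733592 0.25469855 0.123     ] 174.9130001787462 0.027340585147153172
stripe [[0.45510509 0.25384664 0.161     ]
 [0.4737312  0.25152291 0.161     ]] 172.88871389282193
```

```bash
python3 - <<'E'
from h import *
K=(.4743,.2519)
arm.grip(.05)
arm.move_to(at(K,.22),down(84)); arm.sleep(.2); arm.move_l(at(K,.137),feed=.1); arm.sleep(.1); st("pre"); arm.grip(0); st("grip")
print(arm.current_joint_positions().round(1) if hasattr(arm.current_joint_positions(),'round') else arm.current_joint_positions())
for a in np.linspace(84,-8,11)[1:]:
    arm.move_l(at(K,.137),down(a),feed=.1)
arm.sleep(.3); st("turned"); print(arm.current_torque())
arm.grip(.05); arm.move_l(at(K,.22),feed=.12); arm.move_to([.4745,.2,.29],down(0)); arm.sleep(.4)
im,c=snap("wrist","k4"); np.save("k4c.npy",c,allow_pickle=True); st()
cv2.imwrite("pics/k4z.png",cv2.resize(im[98:196,230:330],None,fx=6,fy=6,interpolation=cv2.INTER_CUBIC)[:,:,::-1])
E
```

```text
pre t 74.0 ee [0.4747 0.2521 0.1377] w 0.0498 F [-0.6  0.4 -0.1]
grip t 74.6 ee [0.4744 0.2517 0.137 ] w 0.0139 F [ 0.4 -3.3  1.1]
[ 21.6  26.6  94.8  -0.   58.6 -62.4]
turned t 78.0 ee [0.4734 0.2509 0.137 ] w 0.014 F [ -4.3 -10.5   8.5]
[-1.86785422  0.7165827  -0.07002637]
 t 80.5 ee [0.4744 0.2002 0.2896] w 0.0499 F [-0.2 -0.1  0.2]
```

View pics/k4z.png

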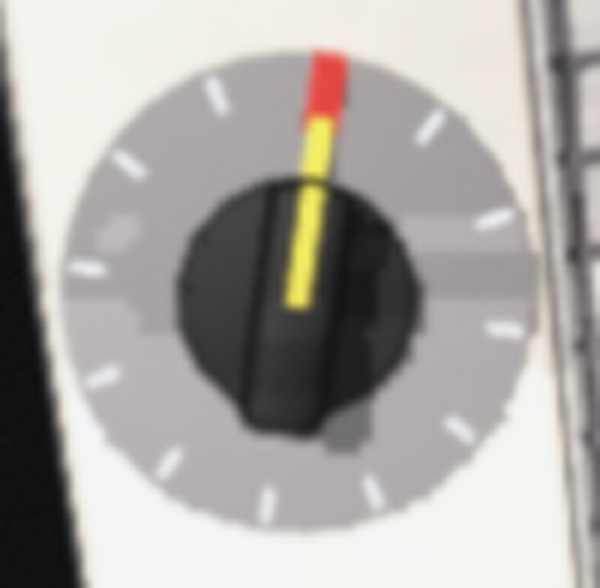

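```bash
python3 - <<'E'
from h import *
c=np.load("k4c.npy",allow_pickle=True).item()
im=cv2.imread("pics/k4.png")[:,:,::-1].copy();H=hsv(im);h,s,v=[H[...,i].astype(int) for i in range(3)]
w=s*(((h<6)|(h>174))&(s>60)); yl=s*((h>20)&(h<38)&(s>60))
y,x=np.mgrid[:420,:560]
ctr=cast((279.6,146.6),c,.12)[0]; print(ctr)
for n,W,lo,hi,zz in (("red",w,105,120,.12),("ptr",yl,116,126,.123)):
    mm=W*((y>=lo)&(y<=hi)&(x>260)&(x<310)); q=((x*mm).sum()/mm.sum(),(y*mm).sum()/mm.sum()); P=cast(q,c,zz)[0]
    for C in (ctr,np.array([.4743,.2519,0]),np.array([.4734,.2509,0])): d=(P-C)[:2]; print(n,np.round(q,1),np.degrees(np.arctan2(d[1],d[0])))
S=cast([(230+318/6,98+190/6),(230+297/6,98+305/6)],c,.161); d=S[0]-S[1]; print("stripe",np.degrees(np.arctan2(d[1],d[0])))
snap("scene","end_s"); snap("side","end_d")
E
```

```text
[0.47459461 0.25168351 0.12      ]
red [284.1 111.7] 82.65596503736607
red [284.1 111.7] 82.14231520792393
red [284.1 111.7] 80.96705156170417
ptr [282.6 122.2] 82.90136193431749
ptr [282.6 122.2] 82.16975389755838
ptr [282.6 122.2] 80.51229865659955
stripe 79.5472454498052
```

View pics/end_d.png

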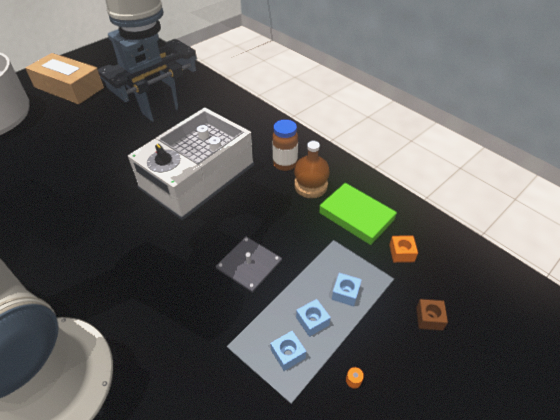

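View pics/end_s.png

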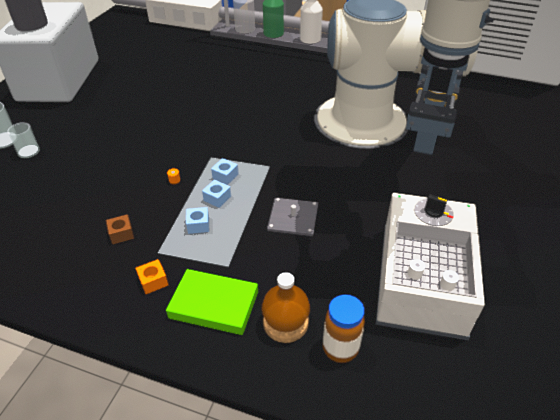

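```bash
python3 - <<'E'
from rig import arm
arm.sign_off(); print(arm.current_t())
E
```

```text
the job is handed in; nothing more can be done
the job is handed in; nothing more can be done
```

The job is done and handed in, with the arm clear of everything, at about 81 s on the robot's clock.

- **Inserts:** Only two of the three housings had an insert; the third was empty from the start. I pressed both over the pin and stood both inserts in the basket. The last pictures show both upright there.
- **Housings:** All three stand upright and empty on the mat. The housing that started empty was knocked a few centimetres mid-run but stayed on the mat, so I left it where it was.
- **Timer knob:** I turned it only after both inserts were in the basket, about 92° clockwise. The wrist picture shows the pointer tip over the red mark, at about 82° against about 82°, within roughly 1°. One check disagreed: the yellow stripe on top of the grip bar read about 79.5°. I trusted the pointer foot, because the stripe sits higher and its reading depends more on an assumed height.
- **Other things:** The flask, jar, book and the orange and brown look-alikes look unmoved in the pictures. The highest wrist-force changes I read were about 20 N, when pressing a housing down on the stand and setting inserts on the basket floor.

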